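Switch off the ultrasonic cleaner and take off its lid

ROBOT

A 7-joint arm with a two-finger parallel gripper is mounted at the origin on the work surface. World frame = base frame: x ahead of the robot, y to its left, z up, the work surface at z = 0. Lengths are in m, angles in rad, forces in N, time in s.
With the tool pointing down it reaches from about 0.4 to 0.85 m from the base axis. Payload 10.4 kg.
Tool frame: the origin (TCP) lies midway between the tips of the shut fingers; the grasp point (between the pads) lies r.grip_point_offset behind it (r.grip_point_offset is the distance from the TCP to the grasp point, in m); z points along the fingers, y is the line along which they close (so a half turn about z gives the same grasp; the last joint's range is limited). The gripper opens to 87 mm and grips with 3 to 60 N. Pads are 19 mm wide; open, the fingers measure 117 mm over their backs; the gripper's body (75 mm by 190 mm) begins 51 mm behind the grasp point.
Start: joints at [-1.168, 0.332, -0.065, 1.46, 0.022, 1.35, -0.088], TCP at [0.258, 0.569, 0.223] pointing down, gripper open.
Joint ranges: [-2.6, 2.6], [-0.5, 2.12], [-1.47, 1.34], [0.16, 2.42], [-1.27, 4.41], [0.06, 2.06], [-2.6, 2.6]. Speed limits (rad/s): [2.22, 2.22, 2.79, 2.79, 3.14, 3.14, 3.14].

INTERFACE

Orientations are given as a unit quaternion [x, y, z, w].
In Python, from bench import r gives the robot as it stands.
- The arm moves only by the tool play_rows, never from a script. Its arguments are lists of equal length, an entry for each row: "claw": the closure, from 0 (fully open) to 1 (shut); "delta_pos": the shift along the tool's x, y, z scaled (see below), a list of three; "delta_rot": the turn, a rotation vector about the tool's x, y, z scaled (see below), a list of three. A call has 1 to 8 rows; each row shifts and turns the commanded pose from where the row before left it, along the tool's axes as they then stand; what a row does not reach is not made up. The controller multiplies each number of a shift by 200 mm and each number of a turn by pi rad. A row lasts 1/10 s, in which the tool goes at most 50 mm and 8.59 degrees, less where a joint would pass 70% of its speed; a pose out of reach is approached as far as the arm can. A call with a number of a shift or a turn outside -1 to 1 is refused whole. A call with a gripper value outside its range is refused whole. The fingers move at their own pace and stop on an object; "squeeze" is the grip in N (left out, the last holds). Time passes only in rows, so rows that do not move let the fingers close. It gives the time, the measured TCP pose, the force, the opening and the grip force at its end, in the units of the state.
- r.read_state(): the state, without advancing time (a new reading comes with each control period).
- r.camera(name): name is "side" or "top"; returns a dict with "pixels" (384x512x3 uint8, red, green, blue), "camera_matrix" (3x3 intrinsics, pixels), "cam_to_world" (4x4, takes a point from camera to world coordinates). Camera axes: x right, y up, looking along -z (the intrinsics and any distortion apply to the point x, -y, -z); pixel columns grow to the right and rows downward; lengths in m; the calibration is good to about 2 mm. A picture is of the moment at which its call begins. There is no depth.
- r.close_job(): hands the job in; it is judged then, once.
The state is a dict: "time": time; "joint_positions": joint angles; "joint_vel": joint speeds; "joint_torque": joint torques, N m; "ee_pos": TCP position; "eef_rot": TCP orientation; "ft_force": force on the tool from outside, world axes, zero at the start; "torque": the same for the moment, N m; "width": finger opening in m; "grip_force": force on a finger pad.
Only numpy, scipy, OpenCV 4.12 (cv2) and the standard library are available. Lean on these libraries where they do the work, as an engineer would, in place of code of your own. Each camera call takes 0.05 s, during which the arm holds its last target. There are 200 camera calls.

TASK

The ultrasonic cleaner on the repair bench has finished. First turn its timer dial anticlockwise all the way to the off stop with the lid still on; then lift the loose lid off and set it down gently in the blue tray, flat on the tray's floor with its knob up. Leave the dial at off and the other things on the bench where they are.

Things in the scene. Friction and masses are not known exactly. Their poses are not given: they have to be found in the camera images.
- cleaner: white ultrasonic cleaner, 250 (x) x 200 (y) x 150 mm high, fixed. Origin: centre of its underside; x points from the dark control deck with the dial (-x end) to the tank (+x end). Flat top at z = 150 mm; the tank mouth, 138 x 158 mm, is centred at x = +40 mm under the lid. Left or right of the bench's middle, tray on the other side; its x is within 0.3 rad of the robot's
- dial (a joint): angle of the timer dial, rad: 0 = off, the hard end stop, fully anticlockwise from above; grows clockwise to 4.7. Starts at 0.9 to 2.6. Stays where left; friction about 0.06 N m. At off the white pointer line points to the red mark on the deck, at the cleaner's -x edge
- dial_grip (a point): grip point on the dial's axis, 33 mm above the deck, 85 mm from the cleaner's centre towards its -x end. The dial: black disc, 64 mm across, top 10 mm above the deck, with an upright bar across it 60 mm long, 16 mm wide, top 42 mm above the deck; white line on the pointing half. Site z up, x along the bar to its pointing end; pinch across y
- lid: loose steel lid, 150 (x) x 170 (y) mm, about 0.4 kg. Origin: centre of its underside, z up; a lip 126 x 146 mm, 7 mm deep, hangs under a 5 mm plate (plate top 12 mm above origin). Starts seated on the tank, axes along the cleaner's, origin at x = 40, z = 143 mm in the cleaner's frame; lip about 6 mm clear of the mouth. Lift it 10 mm before going sideways
- lid_knob (a point): grip point in the lid's black knob, 36 mm above the lid's origin. The knob is a block 60 mm long along the lid's x, 22 mm wide along y, spanning 20 to 48 mm above the origin, on a short neck; pinch it across y, from above. Axes as the lid's
- tray: shallow blue tray, fixed, 210 (x) x 230 (y) x 16 mm outside, walls 5 mm, inside 200 x 220 mm; floor 5 mm above the bench. Origin: centre of its underside; its x is within 0.3 rad of the robot's. The lid lies flat only near the middle, its sides roughly along the walls; its origin is then at z = 5 mm
- screwdriver: orange-handled screwdriver, 190 mm long, lying between cleaner and tray, its length about along world x; a bystander
- flux: small jar with red cap, 50 mm diameter, 90 mm high, standing beyond the screwdriver; a bystander
- spool: grey spool, 60 mm diameter, 45 mm high, to the robot's right; a bystander
- mug: blue mug, 80 mm diameter, 90 mm high, to the robot's left; a bystander
There are look-alikes about, which are no part of the job. What is shaped like the lid but red is not meant.

How it is judged:
On the way, in this order (a step that is already met when the one before it is completed fails the run):
1. the dial is at its off stop with the lid still seated on the cleaner (value of joint dial below 0.07 rad and z of lid in the frame of cleaner between 0.138 and 0.148 m), for 0.2 s.
2. the lid is lifted clear of the cleaner (value of joint dial below 0.07 rad and z of lid in the frame of cleaner above 0.158 m), for 0.1 s.
At the end, for the whole second after the job is handed in: The dial is within 0.07 rad of its off stop, and the lid lies at rest inside the tray, released, knob up: its centre within 50 mm of the tray's centre along each tray axis, its underside within 4 mm of the tray's floor, tilted by less than 0.05 rad (value of joint dial below 0.07 rad and x of lid in the frame of tray between -0.05 and 0.05 m and y of lid in the frame of tray between -0.05 and 0.05 m and z of lid in the frame of tray between 0.001 and 0.009 m and angle between lid's own z axis and vertical below 0.05 rad and linear speed of lid below 0.02 m/s); the robot touches nothing.
It fails at once if the lid is lifted while the dial is not at off (value of joint dial above 0.15 rad and z of lid in the frame of cleaner above 0.16 m).
It fails at once if the lid is dropped or slammed down instead of set down: moving fast when it reaches the tray or bench (z of lid in the frame of tray below 0.02 m and linear speed of lid above 0.5 m/s).
It fails at once if a bystander (screwdriver, jar, spool or mug) is moved by more than 30 mm (distance of any of screwdriver, flux, spool, mug from where it was at the start of the episode above 0.03 m).
It also fails if it takes over 72 s, if anything falls off the work surface, if the arm or the gripper's body presses on something with over 40 N, if the wrist force passes 120 N, or if a joint passes its speed limit or range.

## Working session

There is one attempt and no reset: what is moved stays moved. The work goes in short steps, Python scripts to look and compute and a tool call to move; the robot and the scene stay as the last step left them, time stands still between calls to the robot, and variables do not carry over. Pictures are saved under pics/ and viewed, at most 10 in all, crops included, and the job is handed in when it is done.

Besides the shell and the picture viewer there is one more tool, called after "Emit:" by a JSON object that holds its "api" and its "payload". play_rows: Moves the arm, as the interface text tells. Shifts and turns lie within -1 to 1; 1 stands for 200 mm of shift or pi rad of turn. Its arguments: {"type":"object","properties":{"claw":{"type":"array"},"delta_pos":{"type":"array"},"delta_rot":{"type":"array"},"squeeze":{"type":"number"}},"required":["claw","delta_pos","delta_rot"]}

```bash
mkdir -p pics; python3 - <<'E'
from bench import r
import cv2,numpy as np
for n in("top","side"):
    c=r.camera(n); cv2.imwrite(f"pics/{n}0.png",c["pixels"][:,:,::-1]); np.savez(f"{n}0.npz",**c)
    print(n,c["camera_matrix"].round(1).tolist(),c["cam_to_world"].round(3).tolist(),[k for k in c])
print(r.read_state(),r.grip_point_offset)
E
```

```text
top [[361.4, 0.0, 250.6], [0.0, 361.4, 190.4], [0.0, 0.0, 1.0]] [[-0.038, 0.979, -0.202, 0.292], [-0.999, -0.039, 0.002, 0.016], [-0.006, 0.202, 0.979, 1.238], [0.0, 0.0, 0.0, 1.0]] ['pixels', 'camera_matrix', 'cam_to_world']
side [[447.7, 0.0, 259.9], [0.0, 447.7, 195.8], [0.0, 0.0, 1.0]] [[-0.912, 0.327, -0.248, 0.115], [-0.41, -0.7, 0.585, 0.913], [0.018, 0.635, 0.772, 1.345], [0.0, 0.0, 0.0, 1.0]] ['pixels', 'camera_matrix', 'cam_to_world']
{'time': 0.1, 'joint_positions': array([-1.16759519,  0.33281333, -0.06469864,  1.46084876,  0.02159415,
        1.34988885, -0.08847598]), 'joint_vel': array([-6.67843760e-05, -3.65681770e-03,  2.39203777e-04, -1.93100507e-03,
        2.40606202e-03,  6.99499253e-04, -1.68813382e-03]), 'joint_torque': array([ 8.44101251e-04, -6.24541569e+01,  2.42025551e-02, -3.90723395e+01,
       -6.13777852e-02,  3.65537137e-02,  8.02761292e-05]), 'ee_pos': array([0.2580178 , 0.56888208, 0.22183468]), 'eef_rot': array([ 2.11276036e-01,  9.77426231e-01, -6.22208100e-04, -1.08422821e-04]), 'ft_force': array([ 0.01122124, -0.31691658,  1.13887588]), 'torque': array([-0.04043367, -0.00691452,  0.00832917]), 'grip_force': 0.0, 'width': 0.08669207842719176} 0.0187
```

View pics/top0.png

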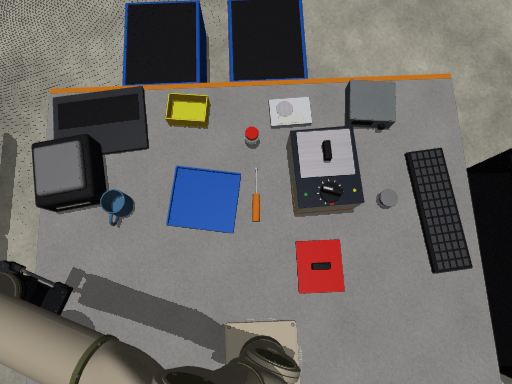

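View pics/side0.png

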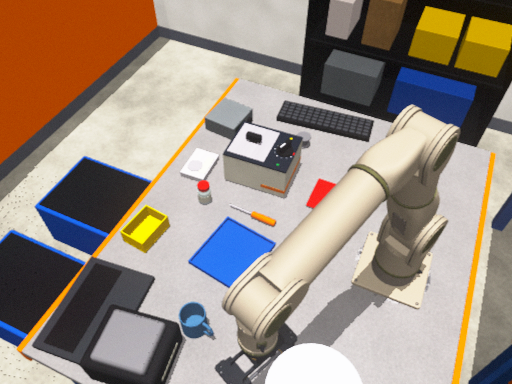

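The top view shows two lid-shaped things: the steel lid on the cleaner at about (326,152) and a red look-alike at (320,266). The steel one seated on the tank fits the description. The dial is at (330,191), the tray at (205,200), the screwdriver at (256,195), the jar at (252,135), the spool at (387,198) and the mug at (116,204). I'll confirm in an enlarged crop.

```bash
python3 - <<'E'
import cv2
a=cv2.imread("pics/top0.png")[118:222,280:372]
b=cv2.imread("pics/side0.png")[118:202,218:310]
a=cv2.resize(a,None,fx=5,fy=5,interpolation=cv2.INTER_CUBIC)
b=cv2.resize(b,(330,520),interpolation=cv2.INTER_CUBIC) if 0 else cv2.copyMakeBorder(cv2.resize(b,None,fx=3.6,fy=3.6,interpolation=cv2.INTER_CUBIC),0,520-302,0,0,cv2.BORDER_CONSTANT)
cv2.imwrite("pics/crop0.png",cv2.hconcat([a,b]))
E
```

```text
(no output)
```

View pics/crop0.png

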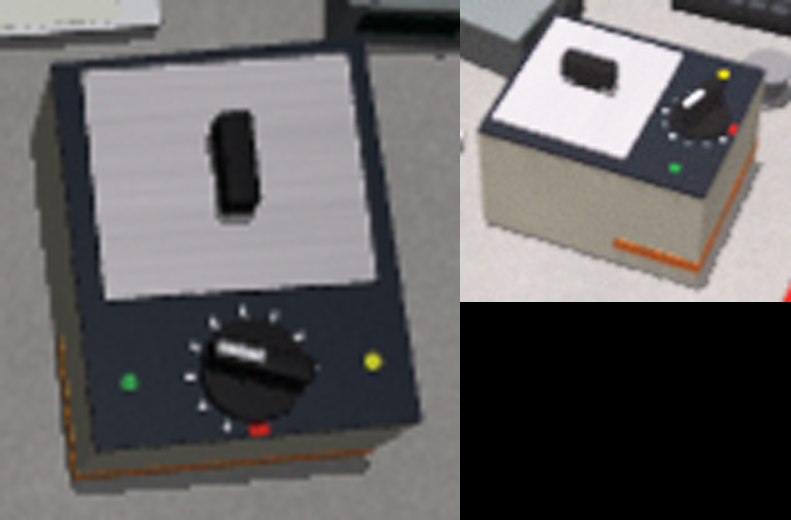

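The crop confirms it. The steel lid, with its black knob at crop (235,165), sits on the cleaner's tank. The dial bar's white half points left in the image, and the red mark is at crop (260,430). Now I'll fit the poses.

```bash
cat > h.py <<'E'
import numpy as np,cv2
from scipy.optimize import least_squares
def proj(c,P):
    T=np.linalg.inv(c["cam_to_world"]);q=np.atleast_2d(P)@T[:3,:3].T+T[:3,3];q=q*[1,-1,-1]
    q=q@c["camera_matrix"].T;return q[:,:2]/q[:,2:]
def ray(c,uv,z):
    d=np.linalg.inv(c["camera_matrix"])@[uv[0],uv[1],1]*[1,-1,-1];M=c["cam_to_world"];d=M[:3,:3]@d;o=M[:3,3]
    return o+d*(z-o[2])/d[2]
def pose(p,L):
    c,s=np.cos(p[2]),np.sin(p[2]);L=np.asarray(L,float)
    return np.c_[L[:,0]*c-L[:,1]*s+p[0],L[:,0]*s+L[:,1]*c+p[1],L[:,2]]
def fit(obs,p0):
    f=lambda p:np.concatenate([(proj(c,pose(p,L))-uv).ravel() for c,L,uv in obs])
    s=least_squares(f,p0,loss="soft_l1");return s.x,f(s.x)
E
python3 - <<'E'
from h import *
t=np.load("top0.npz");s=np.load("side0.npz")
cr=lambda a,k,o:(np.array(a,float)+.5)/k-.5+o
# corner order as in the image: top-left(+x,+y), top-right(+x,-y), bottom-right(-x,-y), bottom-left(-x,+y)
R=lambda cx,lx,ly,z:[[cx+lx/2,ly/2,z],[cx+lx/2,-ly/2,z],[cx-lx/2,-ly/2,z],[cx-lx/2,ly/2,z]]
cu=cr([(52,65),(362,40),(420,420),(97,450)],5,[280,118])
lu=cr([(82,70),(350,55),(376,282),(104,299)],5,[280,118])
su=cr([(21,130),(96,16),(303,71),(243,197)],3.6,[218,118]) 
C=R(0,.25,.2,.15);L=R(.04,.15,.17,.155);Cs=[C[0],C[1],C[2],C[3]]
for nm,o in dict(top=[(t,C,cu),(t,L,lu)],side=[(s,Cs,su)],both=[(t,C,cu),(t,L,lu),(s,Cs,su)]).items():
    p,e=fit(o,[.5,-.25,0]);print(nm,p.round(4),e.round(1))
print("dial,knob",pose(p,[[-.085,0,.183],[.04,0,.179]]).round(4))
w=ray(t,cr((218,343),5,[280,118]),.192)[:2];a=ray(t,cr((315,374),5,[280,118]),.19)[:2]
d=w-a;yaw=np.arctan2(d[1],d[0]);print("bar ends",w,a,"yaw",yaw,"dial",(p[2]+np.pi-yaw))
for n,c in(("top",t),("side",s)):
    h=cv2.cvtColor(c["pixels"],cv2.COLOR_RGB2HSV);m=cv2.inRange(h,(105,150,80),(125,255,255))
    k=(205,200) if n=="top" else (232,252)
    _,lab=cv2.connectedComponents(m);b=(lab==lab[k[1],k[0]]).astype(np.uint8)
    ct=max(cv2.findContours(b,0,1)[0],key=cv2.contourArea);print(n,b.sum(),cv2.approxPolyDP(ct,5,True)[:,0].tolist())
E
```

```text
top [ 0.5865 -0.224   0.0391] [ 0.3 -0.6  0.8 -0.3  0.2  0.8 -0.6 -0.1 -0.6  0.4 -0.7 -0.6  0.5 -0.2
  0.   0.6]
side [ 0.5874 -0.2238  0.0447] [-0.8 -0.  -0.7 -1.2  1.1  0.2  0.5  0.4]
both [ 0.5867 -0.224   0.0404] [ 0.2 -0.6  0.7 -0.4  0.2  0.7 -0.5 -0.1 -0.6  0.4 -0.8 -0.7  0.5 -0.3
  0.   0.6 -0.7 -0.1 -0.4 -1.3  1.4  0.3  0.6  0.5]
dial,knob [[ 0.5017 -0.2274  0.183 ]
 [ 0.6266 -0.2223  0.179 ]]
bar ends [ 0.51196679 -0.20065666] [ 0.49143507 -0.25675386] yaw 1.2199369694135034 dial 1.962052035818994
top 3985 [[176, 166], [166, 224], [232, 232], [240, 173]]
side 3075 [[227, 217], [189, 262], [229, 286], [274, 243]]
```

Emit:
{"api": "play_rows", "payload": {"claw": [0.4,0.4,0.4,0.4,0.4,0.4,0.4,0.4], "delta_pos": [[0,0,-0.06],[0,0,-0.06],[0,0,-0.06],[0,0,-0.06],[0,0,-0.06],[0,0,-0.06],[0,0,-0.06],[0,0,-0.06]], "delta_rot": [[0,0,0.046],[0,0,0.046],[0,0,0.046],[0,0,0.046],[0,0,0.046],[0,0,0.046],[0,0,0.046],[0,0,0.046]], "squeeze": 20}}

```text
time: 0.9
ee_pos: [0.2581, 0.569, 0.3186]
eef_rot: [0.713, 0.701, -0.0, 0.0]
ft_force: [-0.1, 0.1, -0.3]
width: 0.0524
grip_force: 0.0
```

```bash
cat > go.py <<'E'
# python3 go.py x y z yaw : grasp-point target -> tool-frame shift and turn, in the units of play_rows
import sys,numpy as np
from bench import r
from scipy.spatial.transform import Rotation as Q
s=r.read_state();x,y,z,w=map(float,sys.argv[1:5])
R=Q.from_quat(s["eef_rot"]);G=Q.from_matrix(np.c_[[np.cos(w),np.sin(w),0],[np.sin(w),-np.cos(w),0],[0,0,-1]])
d=R.inv().apply(np.array([x,y,z-r.grip_point_offset])-s["ee_pos"]);v=(R.inv()*G).as_rotvec()
X=R.as_matrix()[:,0]
print("t",round(s["time"],2),"tcp",s["ee_pos"].round(4),"yaw",np.arctan2(X[1],X[0]).round(3),"w",round(s["width"],4),"grip",round(s["grip_force"],1),"F",s["ft_force"].round(1),"q",s["joint_positions"].round(2))
print("shift",(d/.2).round(4),"turn",(v/np.pi).round(4),"rows",np.ceil(max(np.linalg.norm(d)/.045,np.linalg.norm(v)/.145)))
E
python3 go.py .5 .3 .33 1.22
python3 - <<'E'
from h import *
t=np.load("top0.npz");s=np.load("side0.npz")
R=lambda cx,lx,ly,z:[[cx+lx/2,ly/2,z],[cx+lx/2,-ly/2,z],[cx-lx/2,-ly/2,z],[cx-lx/2,ly/2,z]]
T=R(0,.21,.23,.016)
tu=np.array([(176,166),(240,173),(232,232),(166,224)],float);su=np.array([(189,262),(227,217),(274,243),(229,286)],float)
for o in([(t,T,tu)],[(s,T,su)],[(t,T,tu),(s,T,su)]):
    p,e=fit(o,[.5,.15,0]);print(p.round(4),e.round(1))
for n,uv,z in(("jar",(252,132),.09),("drv tip",(256,170),.01),("drv butt",(256,221),.015),("mug",(116,200),.09),("spool",(387,197),.045)):print(n,ray(t,uv,z).round(3))
E
```

```text
t 0.9 tcp [0.2581 0.569  0.3186] yaw 1.554 w 0.0524 grip 0.0 F [-0.1  0.1 -0.3] q [-1.29  0.3   0.09  1.31 -0.03  1.54 -1.22]
shift [-1.3244  1.2325  0.0371] turn [-1.000e-04  2.000e-04  1.062e-01] rows 9.0
[ 0.5232  0.1771 -0.1598] [-0.5 -0.9  0.5 -0.3  0.6  0.6 -0.6  0.4]
[ 0.5292  0.1788 -0.1736] [-2.7 -1.8 -0.4 -0.9  0.2  0.3  6.9  5.9]
[ 0.5246  0.1778 -0.158 ] [-0.8 -1.3  0.2 -0.8  0.5  0.1 -0.8  0.1 -1.3 -1.   0.2 -0.6  1.4 -0.
  9.   6.1]
jar [0.728 0.002 0.09 ]
drv tip [ 0.618 -0.008  0.01 ]
drv butt [ 0.438 -0.     0.015]
mug [0.514 0.45  0.09 ]
spool [ 0.497 -0.441  0.045]
```

Emit:
{"api": "play_rows", "payload": {"claw": [0.4,0.4,0.4,0.4,0.4,0.4,0.4,0.4], "delta_pos": [[-0.165,0.154,0],[-0.165,0.154,0],[-0.165,0.154,0],[-0.165,0.154,0],[-0.165,0.154,0],[-0.165,0.154,0],[-0.165,0.154,0],[-0.165,0.154,0]], "delta_rot": [[0,0,0],[0,0,0],[0,0,0],[0,0,0],[0,0,0],[0,0,0],[0,0,0],[0,0,0]]}}

```text
time: 1.7
ee_pos: [0.5024, 0.3009, 0.3183]
eef_rot: [0.711, 0.703, -0.0, -0.0]
ft_force: [0.9, 0.1, 0.2]
width: 0.0523
grip_force: 0.0
```

```bash
python3 go.py .5017 -.2274 .31 1.554
```

```text
t 1.7 tcp [0.5024 0.3009 0.3183] yaw 1.56 w 0.0523 grip 0.0 F [0.9 0.1 0.2] q [-0.87  0.21  0.31  1.43 -0.06  1.51 -0.58]
shift [-2.6413  0.0254  0.1354] turn [-0.0001  0.      0.0019] rows 12.0
```

Emit:
{"api": "play_rows", "payload": {"claw": [0.4,0.4,0.4,0.4,0.4,0.4,0.4,0.4], "delta_pos": [[-0.22,0,0],[-0.22,0,0],[-0.22,0,0],[-0.22,0,0],[-0.22,0,0],[-0.22,0,0],[-0.22,0,0],[-0.22,0,0]], "delta_rot": [[0,0,0],[0,0,0],[0,0,0],[0,0,0],[0,0,0],[0,0,0],[0,0,0],[0,0,0]]}}

```text
time: 2.5
ee_pos: [0.4971, -0.0512, 0.3184]
eef_rot: [0.711, 0.703, 0.0, -0.0]
ft_force: [-0.2, 0.0, -0.2]
width: 0.0523
grip_force: 0.0
```

Emit:
{"api": "play_rows", "payload": {"claw": [0.5,0.5,0.5,0.5,0.5,0.5,0.5,0.5], "delta_pos": [[-0.22,0,0],[-0.22,0,0],[-0.22,0,0],[-0.22,0,0],[0,0,0],[0,0,0],[0,0,0],[0,0,0]], "delta_rot": [[0,0,0],[0,0,0],[0,0,0],[0,0,0.035],[0,0,0.035],[0,0,0.035],[0,0,0],[0,0,0]]}}

```text
time: 3.3
ee_pos: [0.4957, -0.2252, 0.3183]
eef_rot: [0.816, 0.578, -0.0, -0.0]
ft_force: [0.6, 0.1, -0.8]
width: 0.0436
grip_force: 0.0
```

```bash
python3 go.py .5017 -.2274 .183 1.22; python3 - <<'E'
from bench import r
import cv2,numpy as np
c=r.camera("top");p=c["pixels"][118:222,280:372,::-1];np.savez("top1.npz",**c)
cv2.imwrite("pics/c1.png",cv2.resize(p,None,fx=5,fy=5,interpolation=cv2.INTER_CUBIC))
E
```

```text
t 3.3 tcp [ 0.4957 -0.2252  0.3183] yaw 1.233 w 0.0436 grip 0.0 F [ 0.6  0.1 -0.8] q [-0.36  0.13  0.79  1.55 -0.09  1.5   0.09]
shift [-6.000e-04  3.230e-02  7.701e-01] turn [-0.0001 -0.      0.0043] rows 4.0
```

Emit:
{"api": "play_rows", "payload": {"claw": [0.5,0.5,0.5,0.5,0.5,0.5,0.5,0.5], "delta_pos": [[0,0.032,0.15],[0,0,0.15],[0,0,0.15],[0,0,0.12],[0,0,0.1],[0,0,0.06],[0,0,0.035],[0,0,0]], "delta_rot": [[0,0,0.004],[0,0,0],[0,0,0],[0,0,0],[0,0,0],[0,0,0],[0,0,0],[0,0,0]]}}

```text
time: 4.15
ee_pos: [0.5017, -0.2274, 0.1652]
eef_rot: [0.82, 0.572, -0.0, -0.0]
ft_force: [-0.7, 0.6, 0.1]
width: 0.0435
grip_force: 0.0
```

```bash
python3 go.py .5017 -.2274 .183 1.22
```

```text
t 4.15 tcp [ 0.5017 -0.2274  0.1652] yaw 1.218 w 0.0435 grip 0.0 F [-0.7  0.6  0.1] q [-0.32  0.25  0.77  1.77 -0.19  1.2   0.15]
shift [0.0001 0.0001 0.0046] turn [-0.0002  0.     -0.0006] rows 1.0
```

No contact on the way down; now close on the bar.

Emit:
{"api": "play_rows", "payload": {"claw": [0.8,1,1,1,1,1,1,1], "delta_pos": [[0,0,0],[0,0,0],[0,0,0],[0,0,0],[0,0,0],[0,0,0],[0,0,0],[0,0,0]], "delta_rot": [[0,0,0],[0,0,0],[0,0,0],[0,0,0],[0,0,0],[0,0,0],[0,0,0],[0,0,0]], "squeeze": 15}}

```text
time: 4.95
ee_pos: [0.5037, -0.2287, 0.1662]
eef_rot: [0.82, 0.572, 0.001, 0.002]
ft_force: [9.9, -5.8, -6.1]
width: 0.0157
grip_force: 15.0
```

```bash
python3 go.py .5017 -.2274 .183 1.22;python3 -c "from bench import r;print(r.read_state()['torque'])"
```

```text
t 4.95 tcp [ 0.5037 -0.2287  0.1662] yaw 1.217 w 0.0157 grip 15.0 F [ 9.9 -5.8 -6.1] q [-0.32  0.25  0.77  1.77 -0.19  1.19  0.15]
shift [ 0.0029 -0.0115  0.0095] turn [ 0.0016  0.0003 -0.0008] rows 1.0
[-1.31063356 -1.93342615  0.03952402]
```

The bar is 15.7 mm wide in the grip and sits about 2 mm off my target, so I'll shift the command onto it and then turn anticlockwise.

Emit:
{"api": "play_rows", "payload": {"claw": [1,1,1,1,1,1,1,1], "delta_pos": [[0,0.012,0],[0,0,0],[0,0,0],[0,0,0],[0,0,0],[0,0,0],[0,0,0],[0,0,0]], "delta_rot": [[0,0,0],[0,0,-0.03],[0,0,-0.04],[0,0,-0.04],[0,0,-0.04],[0,0,-0.04],[0,0,-0.04],[0,0,-0.03]]}}

```text
time: 5.75
ee_pos: [0.5048, -0.2288, 0.1661]
eef_rot: [0.524, 0.852, 0.0, 0.001]
ft_force: [3.4, -0.3, 1.0]
width: 0.0158
grip_force: 15.0
```

```bash
python3 go.py .5037 -.2287 .184 3.18;python3 -c "from bench import r;print(r.read_state()['torque'])"
```

```text
t 5.75 tcp [ 0.5048 -0.2288  0.1661] yaw 2.039 w 0.0158 grip 15.0 F [ 3.4 -0.3  1. ] q [-0.22  0.24  0.65  1.76 -0.15  1.19  0.94]
shift [ 0.0028 -0.005   0.0042] turn [ 2.000e-04  7.000e-04 -3.632e-01] rows 8.0
[-0.35838116 -0.63493642 -0.06157387]
```

Emit:
{"api": "play_rows", "payload": {"claw": [1,1,1,1,1,1,1,1], "delta_pos": [[0,0,0],[0,0,0],[0,0,0],[0,0,0],[0,0,0],[0,0,0],[0,0,0],[0,0,0]], "delta_rot": [[0,0,-0.04],[0,0,-0.04],[0,0,-0.04],[0,0,-0.04],[0,0,-0.04],[0,0,-0.04],[0,0,-0.04],[0,0,-0.04]]}}

```text
time: 6.55
ee_pos: [0.5056, -0.2277, 0.1662]
eef_rot: [0.048, 0.999, 0.0, 0.001]
ft_force: [5.3, 1.4, -0.1]
width: 0.0161
grip_force: 15.0
```

Emit:
{"api": "play_rows", "payload": {"claw": [1,1,1,1,1,1], "delta_pos": [[0,0,0],[0,0,0],[0,0,0],[0,0,0],[0,0,0],[0,0,0]], "delta_rot": [[0,0,-0.015],[0,0,-0.015],[0,0,-0.01],[0,0,0],[0,0,0],[0,0,0]]}}

```text
time: 7.15
ee_pos: [0.5056, -0.2276, 0.1662]
eef_rot: [-0.012, 1.0, 0.0, 0.001]
ft_force: [5.8, 2.5, 0.9]
width: 0.0158
grip_force: 15.0
```

```bash
python3 go.py .5037 -.2287 .184 3.18;python3 -c "from bench import r;print(r.read_state()['torque'])"
```

```text
t 7.15 tcp [ 0.5056 -0.2276  0.1662] yaw -3.117 w 0.0158 grip 15.0 F [5.8 2.5 0.9] q [-0.1   0.22  0.5   1.75 -0.12  1.19  2.04]
shift [ 0.0095 -0.0054  0.0043] turn [ 0.0002  0.0009 -0.0043] rows 1.0
[ 0.34774521 -1.14174206 -0.00535131]
```

Emit:
{"api": "play_rows", "payload": {"claw": [1,1,1,1,1,1], "delta_pos": [[0,0,0],[0,0,0],[0,0,0],[0,0,0],[0,0,0],[0,0,0]], "delta_rot": [[0,0,-0.008],[0,0,-0.008],[0,0,-0.008],[0,0,0],[0,0,0],[0,0,0]]}}

```text
time: 7.75
ee_pos: [0.5053, -0.2275, 0.1661]
eef_rot: [-0.05, 0.999, 0.0, 0.001]
ft_force: [5.2, 3.1, 1.8]
width: 0.0163
grip_force: 15.0
```

```bash
python3 go.py .5037 -.2287 .184 3.18;python3 -c "from bench import r;print(r.read_state()['torque'])"
```

```text
t 7.75 tcp [ 0.5053 -0.2275  0.1661] yaw -3.042 w 0.0163 grip 15.0 F [5.2 3.1 1.8] q [-0.09  0.22  0.49  1.75 -0.11  1.19  2.11]
shift [ 0.0085 -0.005   0.0042] turn [0.0002 0.0008 0.0195] rows 1.0
[ 0.70842028 -1.01761332 -0.35407074]
```

The moment has risen from 0.06 to 0.35 N m, so the dial is against the stop. Next I'll release and rise.

Emit:
{"api": "play_rows", "payload": {"claw": [0.5,0.5,0.5,0.5,0.5,0.5,0.5,0.5], "delta_pos": [[0,0,0],[0,0,0],[0,0,0],[0,0,0],[0,0,-0.1],[0,0,-0.2],[0,0,-0.2],[0,0,-0.1]], "delta_rot": [[0,0,0],[0,0,0],[0,0,0],[0,0,0],[0,0,0],[0,0,0],[0,0,0],[0,0,0]]}}

```text
time: 8.55
ee_pos: [0.5046, -0.2291, 0.2889]
eef_rot: [-0.049, 0.999, -0.001, 0.002]
ft_force: [0.5, -1.0, -0.1]
width: 0.0436
grip_force: 0.0
```

Emit:
{"api": "play_rows", "payload": {"claw": [0.5,0.5,0.5,0.5,0.5,0.5,0.5,0.5], "delta_pos": [[0,0.15,0],[0,0.2,0],[0,0.2,0],[0,0.2,0],[0,0.2,0],[0,0.2,0],[0,0,0],[0,0,0]], "delta_rot": [[0,0,0],[0,0,0],[0,0,0],[0,0,0],[0,0,0],[0,0,0],[0,0,0],[0,0,0]]}}

```text
time: 9.35
ee_pos: [0.4812, 0.0007, 0.2855]
eef_rot: [-0.05, 0.999, -0.0, -0.0]
ft_force: [0.5, -1.2, 0.8]
width: 0.043
grip_force: 0.0
```

```bash
python3 go.py .6266 -.2223 .25 3.18; python3 - <<'E'
from bench import r
import cv2,numpy as np
c=r.camera("top");np.savez("top2.npz",**c);p=c["pixels"][118:222,240:372,::-1]
cv2.imwrite("pics/c2.png",cv2.resize(p,None,fx=5,fy=5,interpolation=cv2.INTER_CUBIC))
E
```

```text
t 9.35 tcp [0.4812 0.0007 0.2855] yaw -3.041 w 0.043 grip 0.0 F [ 0.5 -1.2  0.8] q [-0.38 -0.03  0.27  1.74  0.01  1.43  1.57]
shift [-0.6115 -1.1821  0.2712] turn [-0.0001 -0.      0.0197] rows 7.0
```

View pics/c2.png

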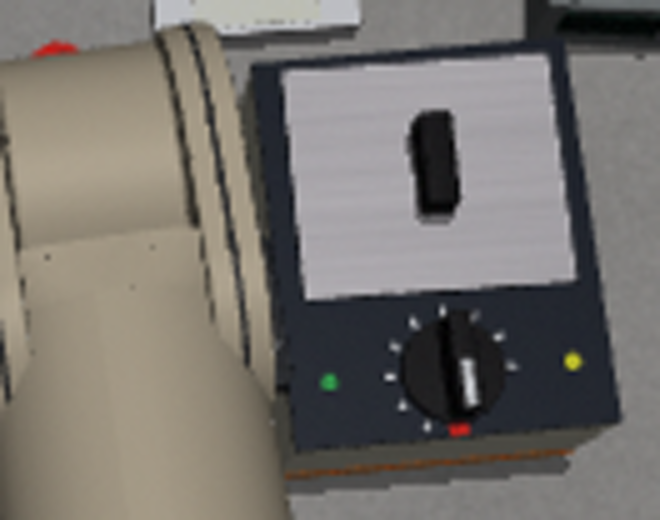

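The picture shows the dial bar's white half pointing down to the red mark at (460,430). The lid is still seated, with its knob at about (436,165). A quick check of the bar's angle:

```bash
python3 - <<'E'
from h import *
t=np.load("top2.npz");f=lambda u,z:ray(t,(np.array(u)+.5)/5-.5+[240,118],z)
# white line's ends and the bar's top-face left/right edges
for a,b in(((453,316),(471,404)),((466,360),(474,405)),((447,318),(460,400))):
    d=(f(b,.192)-f(a,.192))[:2];print(a,(np.arctan2(d[1],d[0])%(2*np.pi)).round(3))
P=lambda L:((proj(t,pose([.589,-.225,.04],L))-[240,118]+.5)*5-.5).round()
print("predicted bar ends at off",P([[-.115,0,.192],[-.055,0,.192]]).tolist(),"knob top",P([[.07,.011,.191],[.07,-.011,.191],[.01,-.011,.191],[.01,.011,.191]]).tolist())
E
python3 go.py .629 -.2235 .28 3.182
```

```text
(453, 316) 3.257
(466, 360) 3.231
(447, 318) 3.213
predicted bar ends at off [[472.0, 404.0], [460.0, 305.0]] knob top [[416.0, 108.0], [452.0, 105.0], [464.0, 199.0], [428.0, 202.0]]
t 9.4 tcp [ 0.4813 -0.0005  0.2855] yaw -3.043 w 0.0436 grip 0.0 F [ 0.4 -0.7 -0.3] q [-0.37 -0.03  0.28  1.74  0.01  1.43  1.57]
shift [-0.6253 -1.1823  0.1216] turn [-0.0001 -0.      0.0184] rows 6.0
```

Emit:
{"api": "play_rows", "payload": {"claw": [0.4,0.4,0.4,0.4,0.4,0.4,0.4,0.4], "delta_pos": [[-0.104,-0.197,0],[-0.104,-0.197,0],[-0.104,-0.197,0],[-0.104,-0.197,0],[-0.104,-0.197,0],[-0.105,-0.197,0],[0,0,0],[0,0,0]], "delta_rot": [[0,0,0],[0,0,0],[0,0,0],[0,0,0],[0,0,0],[0,0,0],[0,0,0.018],[0,0,0]]}}

```text
time: 10.2
ee_pos: [0.6284, -0.2257, 0.2844]
eef_rot: [-0.019, 1.0, -0.001, -0.001]
ft_force: [-0.4, -0.6, -0.3]
width: 0.0516
grip_force: 0.0
```

```bash
python3 go.py .629 -.2235 .18 3.182
```

```text
t 10.2 tcp [ 0.6284 -0.2257  0.2844] yaw -3.105 w 0.0516 grip 0.0 F [-0.4 -0.6 -0.3] q [-0.06  0.43  0.49  1.25 -0.2   1.5   2.01]
shift [-0.0049  0.0117  0.6154] turn [-0.0004 -0.0007 -0.0011] rows 3.0
```

Emit:
{"api": "play_rows", "payload": {"claw": [0.4,0.4,0.4,0.4,0.4,0.4,0.4,0.4], "delta_pos": [[-0.005,0.01,0.1],[0,0,0.15],[0,0,0.15],[0,0,0.1],[0,0,0.06],[0,0,0.03],[0,0,0.02],[0,0,0]], "delta_rot": [[0,0,0],[0,0,0],[0,0,0],[0,0,0],[0,0,0],[0,0,0],[0,0,0],[0,0,0]]}}

```text
time: 11.0
ee_pos: [0.6301, -0.2205, 0.1641]
eef_rot: [-0.021, 1.0, -0.0, 0.0]
ft_force: [-0.2, 0.7, 0.1]
width: 0.0523
grip_force: 0.0
```

Emit:
{"api": "play_rows", "payload": {"claw": [0.6,0.8,1,1,1,1,1], "delta_pos": [[0,0,0],[0,0,0],[0,0,0],[0,0,0],[0,0,0],[0,0,0],[0,0,0]], "delta_rot": [[0,0,0],[0,0,0],[0,0,0],[0,0,0],[0,0,0],[0,0,0],[0,0,0]], "squeeze": 35}}

```text
time: 11.7
ee_pos: [0.63, -0.2208, 0.1637]
eef_rot: [-0.021, 1.0, -0.0, 0.0]
ft_force: [-0.1, -1.9, 1.2]
width: 0.0216
grip_force: 35.0
```

```bash
python3 go.py .629 -.2235 .18 3.182
```

```text
t 11.7 tcp [ 0.63   -0.2208  0.1637] yaw -3.1 w 0.0216 grip 35.0 F [-0.1 -1.9  1.2] q [-0.06  0.48  0.46  1.44 -0.22  1.27  2.03]
shift [ 0.0056 -0.0131  0.0122] turn [-0.0001  0.0001  0.0005] rows 1.0
```

Emit:
{"api": "play_rows", "payload": {"claw": [1,1,1,1,1,1,1,1], "delta_pos": [[0,0,-0.03],[0,0,-0.05],[0,0,-0.05],[0,0,-0.08],[0,0,-0.1],[0,0,-0.1],[0,0,-0.06],[0,0,0]], "delta_rot": [[0,0,0],[0,0,0],[0,0,0],[0,0,0],[0,0,0],[0,0,0],[0,0,0],[0,0,0]]}}

```text
time: 12.5
ee_pos: [0.6308, -0.2208, 0.2601]
eef_rot: [-0.021, 1.0, -0.0, 0.002]
ft_force: [0.2, 0.6, -3.5]
width: 0.0217
grip_force: 35.0
```

```bash
python3 go.py .524 .1775 .275 2.98; python3 -c "from bench import r;print(r.read_state()['torque'])"
```

```text
t 12.5 tcp [ 0.6308 -0.2208  0.2601] yaw -3.099 w 0.0217 grip 35.0 F [ 0.2  0.6 -3.5] q [-0.06  0.43  0.48  1.3  -0.2   1.45  2.01]
shift [0.4492 2.0124 0.0156] turn [-0.0002  0.0012  0.0649] rows 10.0
[ 0.08055349 -0.00142338 -0.0130181 ]
```

Emit:
{"api": "play_rows", "payload": {"claw": [1,1,1,1,1,1,1,1], "delta_pos": [[0.01,0.06,0],[0.03,0.13,0],[0.035,0.15,0],[0.035,0.15,0],[0.035,0.15,0],[0.035,0.15,0],[0.035,0.15,0],[0.035,0.15,0]], "delta_rot": [[0,0,0],[0,0,0],[0,0,0],[0,0,0],[0,0,0],[0,0,0],[0,0,0],[0,0,0]]}}

```text
time: 13.3
ee_pos: [0.5693, -0.0025, 0.2563]
eef_rot: [-0.022, 1.0, 0.0, -0.001]
ft_force: [-0.0, 0.8, -3.9]
width: 0.0217
grip_force: 35.0
```

Emit:
{"api": "play_rows", "payload": {"claw": [1,1,1,1,1,1,1,1], "delta_pos": [[0.035,0.15,0],[0.035,0.15,0],[0.035,0.15,0],[0.035,0.15,0],[0.035,0.15,0],[0.025,0.12,0],[0,0.05,0],[0,0,0]], "delta_rot": [[0,0,0],[0,0,0],[0,0,0],[0,0,0],[0,0,0],[0,0,0.02],[0,0,0.025],[0,0,0.02]]}}

```text
time: 14.1
ee_pos: [0.5218, 0.1804, 0.2562]
eef_rot: [0.08, 0.997, -0.0, -0.001]
ft_force: [0.7, -0.7, -2.6]
width: 0.0218
grip_force: 35.0
```

```bash
python3 go.py .524 .1775 .07 2.98; python3 - <<'E'
from bench import r
import cv2,numpy as np
c=r.camera("side");cv2.imwrite("pics/s3.png",cv2.resize(c["pixels"][120:320,150:350,::-1],None,fx=3,fy=3,interpolation=cv2.INTER_CUBIC))
E
```

```text
t 14.1 tcp [0.5218 0.1804 0.2562] yaw 2.981 w 0.0218 grip 35.0 F [ 0.7 -0.7 -2.6] q [-0.64  0.15  0.25  1.62 -0.04  1.38  1.03]
shift [-0.0153 -0.0122  1.0244] turn [-0.0001 -0.0007  0.0003] rows 5.0
```

View pics/s3.png

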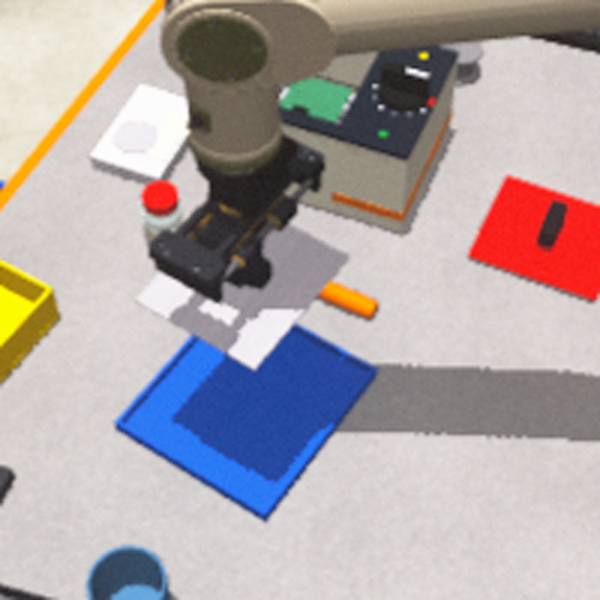

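The picture shows the lid level in the gripper at about (255,295), above the tray at (250,420). The dial's white line is still at the red mark (430,100). Now the descent.

Emit:
{"api": "play_rows", "payload": {"claw": [1,1,1,1,1,1,1,1], "delta_pos": [[-0.015,-0.012,0.08],[0,0,0.16],[0,0,0.18],[0,0,0.18],[0,0,0.18],[0,0,0.15],[0,0,0.08],[0,0,0.04]], "delta_rot": [[0,0,0],[0,0,0],[0,0,0],[0,0,0],[0,0,0],[0,0,0],[0,0,0],[0,0,0]]}}

```text
time: 14.95
ee_pos: [0.5242, 0.1742, 0.0451]
eef_rot: [0.08, 0.997, -0.001, -0.002]
ft_force: [-0.9, 0.7, -3.7]
width: 0.0219
grip_force: 35.0
```

```bash
python3 go.py .524 .1775 .0444 2.98
```

```text
t 14.95 tcp [0.5242 0.1742 0.0451] yaw 2.981 w 0.0219 grip 35.0 F [-0.9  0.7 -3.7] q [-0.61  0.35  0.24  1.85 -0.1   0.95  1.09]
shift [0.0033 0.0163 0.0971] turn [-0.0007 -0.001   0.0004] rows 1.0
```

Emit:
{"api": "play_rows", "payload": {"claw": [1,1,1,1,1,1,1,1], "delta_pos": [[0,0.015,0.015],[0,0,0.015],[0,0,0.015],[0,0,0.012],[0,0,0.012],[0,0,0.01],[0,0,0.01],[0,0,0]], "delta_rot": [[0,0,0],[0,0,0],[0,0,0],[0,0,0],[0,0,0],[0,0,0],[0,0,0],[0,0,0]]}}

```text
time: 15.75
ee_pos: [0.5266, 0.1774, 0.0295]
eef_rot: [0.081, 0.997, -0.0, -0.0]
ft_force: [0.0, -0.5, -3.8]
width: 0.0215
grip_force: 35.0
```

```bash
python3 go.py .524 .1775 .0444 2.98
```

```text
t 15.75 tcp [0.5266 0.1774 0.0295] yaw 2.98 w 0.0215 grip 35.0 F [ 0.  -0.5 -3.8] q [-0.6   0.38  0.23  1.86 -0.11  0.92  1.09]
shift [ 0.0127 -0.0018  0.019 ] turn [-0.     -0.0001 -0.0001] rows 1.0
```

Emit:
{"api": "play_rows", "payload": {"claw": [1,1,1,1,1,1], "delta_pos": [[0,0,0.006],[0,0,0.006],[0,0,0.006],[0,0,0.004],[0,0,0],[0,0,0]], "delta_rot": [[0,0,0],[0,0,0],[0,0,0],[0,0,0],[0,0,0],[0,0,0]]}}

```text
time: 16.35
ee_pos: [0.5267, 0.1775, 0.0256]
eef_rot: [0.081, 0.997, 0.0, -0.0]
ft_force: [-3.0, -1.3, 3.1]
width: 0.0216
grip_force: 35.0
```

```bash
python3 go.py .524 .1775 .0444 2.98
```

```text
t 16.35 tcp [0.5267 0.1775 0.0256] yaw 2.98 w 0.0216 grip 35.0 F [-3.  -1.3  3.1] q [-0.6   0.38  0.23  1.86 -0.11  0.91  1.09]
shift [ 0.0134 -0.0024 -0.0003] turn [ 0.0001 -0.     -0.0001] rows 1.0
```

Contact: the force has gone from -3.8 to +3.1 N at the expected height. I'll release gently and rise.

Emit:
{"api": "play_rows", "payload": {"claw": [0.7,0.5,0.4,0.4,0.4,0.4,0.4,0.4], "delta_pos": [[0,0,0],[0,0,0],[0,0,0],[0,0,0],[0,0,-0.05],[0,0,-0.15],[0,0,-0.2],[0,0,-0.2]], "delta_rot": [[0,0,0],[0,0,0],[0,0,0],[0,0,0],[0,0,0],[0,0,0],[0,0,0],[0,0,0]]}}

```text
time: 17.15
ee_pos: [0.5265, 0.1773, 0.1473]
eef_rot: [0.081, 0.997, -0.0, -0.0]
ft_force: [1.3, 0.8, 0.8]
width: 0.0523
grip_force: 0.0
```

Emit:
{"api": "play_rows", "payload": {"claw": [0.4,0.4,0.4,0.4,0.4,0.4,0.4,0.4], "delta_pos": [[0,0,-0.2],[0,0,-0.2],[0,0,-0.2],[0,0.2,0],[0,0.2,0],[0,0.2,0],[0,0.2,0],[0,0,0]], "delta_rot": [[0,0,0],[0,0,0],[0,0,0],[0,0,0],[0,0,0],[0,0,0],[0,0,0],[0,0,0]]}}

```text
time: 17.95
ee_pos: [0.5506, 0.3417, 0.2646]
eef_rot: [0.077, 0.997, 0.001, -0.001]
ft_force: [-1.6, -0.2, -1.2]
width: 0.052
grip_force: 0.0
```

```bash
python3 go.py .524 .1775 .0444 2.98;python3 - <<'E'
from bench import r
import cv2
a=r.camera("side")["pixels"][120:320,180:350,::-1];b=r.camera("top")["pixels"][110:310,150:400,::-1]
f=lambda p:cv2.resize(p,None,fx=1.9,fy=1.9,interpolation=cv2.INTER_CUBIC)
cv2.imwrite("pics/f4.png",cv2.hconcat([f(a),f(b)]))
E
```

```text
t 17.95 tcp [0.5506 0.3417 0.2646] yaw 2.987 w 0.052 grip 0.0 F [-1.6 -0.2 -1.2] q [-0.77  0.37  0.19  1.34 -0.07  1.44  0.84]
shift [ 0.0024 -0.8335  1.1935] turn [ 0.0004 -0.0006  0.0022] rows 7.0
```

View pics/f4.png

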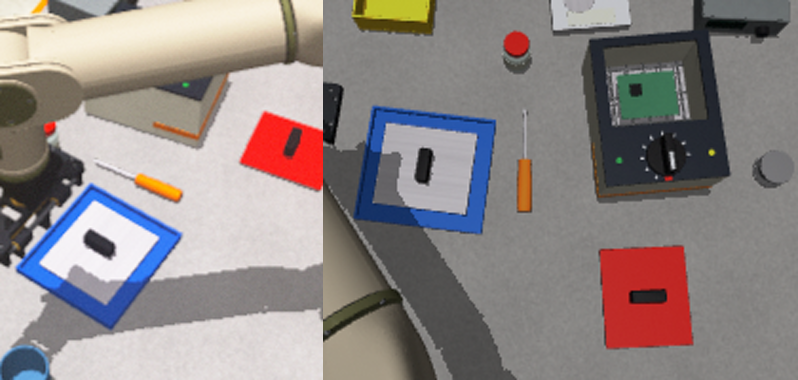

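The lid lies flat and central in the tray with its knob up, at (425,168) in the right half. The dial points to the red mark at (668,178), the bystanders are in place, and the gripper is clear.

```bash
python3 -c "from bench import r;print(r.close_job())"
```

```text
the job is handed in; nothing more can be done
None
```

I turned the dial to its off stop with the lid still on, then set the steel lid flat in the blue tray, knob up; the last pictures show the other items undisturbed, and I handed the job in at about 18 s (no verdict was returned).

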